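# Swing the gauge bar home on the rig frame and pin it

### The job

Fit the gauge bar to the rig frame: push its free end round on the pivot bolt until it comes firmly up against the cleat on the other upright, which lines up the two holes; about 10 N is enough, and never press on the bar with more than 20 N. Then take the thicker of the two pins out of the wooden block and ease it, without forcing, down through the hole in the bar's free end and the upright below until its collar sits flat on the bar, and let go. Do not push on the pressure gauge, and leave the thin pin, the brass tee and the spanner where they are.

Things in the scene. Friction and masses are not known exactly. Their poses are not given: they have to be found in the camera images.
- frame: Rig frame section lying flat, fixed. Two black perforated steel uprights along frame x (340 long, 60 wide, 30 high; centre lines at frame y = +140 and -140 mm), joined at the far end by an aluminium tie (frame x = 125 to 169 mm, up to 55 mm above the bench). Origin: on the bench midway between them; +x away from the robot, +y to the pivot side. The -y upright sits up to 8 mm out along x, either way.
- pivot (a point): Axis of the pivot bolt at the top face of the +y upright (30 mm above the bench), at frame (0, +140) mm: 10 mm stud through the bar's 11 mm hole, washer and lock nut 1 mm above the bar, top 54 mm above the bench. Not tightened: the bar turns on it against the friction of its weight only, and stays where it is left.
- bar: Cross bar, aluminium angle 340 x 50 x 25 mm, lying on both uprights. Origin: centre of its pivot hole, underside. It runs along its own -y (y = +30 to -310 mm). Flat flange 5 thick, x = -23 to +23 mm. At first it is turned 0.2 to 0.36 rad clockwise from the frame's axes (from above), free end nearer the robot; home is within 0.03 rad of them. 0.45 to 0.7 kg with gauge; slides at 1 to 5 N.
- bar_push (a point): Point on the outer (-x) face of the bar's upstanding flange, near the free end: bar (-27, -265) mm, 12.5 mm above the underside. That flange is 4 thick (bar x = -27 to -23), bar-long, 25 high: the face to push on, towards bar +x. The bar's other edge then meets the cleat, a rigid angle bracket 24 wide, 22 high on the -y upright, 23 mm beyond its pin hole: felt, not measured.
- bar_hole (a point): Centre of the 12.5 mm hole near the bar's free end, on the flat flange's top face (35 mm above the bench), at bar (0, -280) mm. In the -y upright's top (30 mm up) is the 11 mm hole for the pin, clear through, nominally at frame (0, -140) mm; like the upright it is up to 8 mm out along frame x. With the bar against the cleat the two holes line up within 1 mm.
- gauge: Round pressure gauge, dial upward, fixed on the bar at bar (0, -100) mm: black case of 64 mm diameter, top 46 mm above the flat flange (81 mm above the bench). Origin: centre of its foot on the flange.
- pin_grip (a point): Centre of the grip of the thicker steel pin, z up along it. Grip 16 mm diameter, 40 long; below it the collar, 21 diameter, 5 thick; then the shank, 10 diameter, 25 long, its last 4 mm tapered to 6. Collar underside 25 mm and shank tip 50 mm below this point. 0.06 to 0.1 kg. Stands upright in the block, free to lift: this point 65 mm above the bench there, 60 mm when seated in the bar.
- pin_collar (a point): Centre of the underside of the thicker pin's collar, z up along the pin.
- slim_pin_grip (a point): Centre of the grip of the thin steel pin, not needed: grip 10 mm diameter, 26 long, collar 18 diameter. Stands in the block's other hole, 60 mm from the thicker one.
- block: Drilled hardwood block, fixed, 50 (x) by 120 (y) by 40 mm high, left or right of the frame, with two 12 mm holes 32 deep at y = +30 and -30 mm; the two pins stand in them, which in which varies. Origin: centre of its underside.
- tray: Grey open parts tray 110 x 130 x 35 mm with brass fittings, fixed, on the other side of the frame from the block. Origin: centre of its underside.
- spanner: Steel spanner, 140 mm long, lying flat on the bench between the uprights, on the robot's side. Bystander; lower than the bar's underside.
- tee: Brass tee fitting, 60 x 42 mm and 24 high, lying on the bench between the uprights, beyond the bar. Bystander; lower than the bar's underside.

How it is judged:
By the outcome, as a careful person would: the job done as asked, in the order asked, and still so for the second after the job is handed in, with the robot touching nothing.
It also fails if it takes over 69 s, if anything falls off the work surface, if the arm or the gripper's body presses on something with over 40 N, if the wrist force passes 120 N, or if a joint passes its speed limit or range.

### The arm

A 7-joint arm with a two-finger parallel gripper is mounted at the origin on the work surface. World frame = base frame: x ahead of the robot, y to its left, z up, the work surface at z = 0. Lengths are in m, angles in rad, forces in N, time in s.
With the tool pointing down it reaches from about 0.35 to 0.9 m from the base axis. Payload 19.9 kg.
Tool frame: the origin (TCP) lies midway between the tips of the shut fingers; the grasp point (between the pads) lies 19 mm behind it; x points along the fingers, y is the direction in which the jaws open and shut, and the axes are right-handed (so a half turn about x gives the same grasp; the last joint's range is limited). The gripper opens to 94 mm and grips with 3 to 60 N. Pads are 16 mm wide; open, the fingers measure 119 mm over their backs; the gripper's body (75 mm by 177 mm) begins 78 mm behind the grasp point.
Start: joints at [-1.202, 0.417, -0.01, 1.614, 0.005, 1.111, -0.053], TCP at [0.249, 0.573, 0.205] pointing down, gripper open.
Joint ranges: [-2.81, 2.81], [-0.39, 2.02], [-1.27, 1.25], [0.06, 2.57], [-1.19, 4.33], [0.19, 2], [-2.82, 2.82]. Speed limits (rad/s): [1.89, 1.89, 2.39, 2.39, 3.01, 3.01, 3.01].

### API

Orientations are given as a unit quaternion [x, y, z, w].
In Python, from bench import monitor, snapshot, job gives the robot as it stands.
- The arm moves only by the shell command python3 -m handwheel 'ROWS' [FORCE]. ROWS is a JSON object of lists of equal length, an entry for each row: "dr": the turn, a rotation vector about the tool's x, y, z in units of 6 degrees (1.0 is 6 degrees), a list of three; "translation": the shift along the tool's x, y, z in units of 40 mm (1.0 is 40 mm), a list of three; "fingers": the finger opening in mm, from 0 to 94. In form: {"dr": [[wx, wy, wz], ...], "translation": [[x, y, z], ...], "fingers": [fingers, ...]}. A call has exactly 8 rows; each row shifts and turns the pose as measured when the row begins, along the tool's axes as they then stand; what a row does not reach is not made up. A row lasts 1/12 s, in which the tool goes at most 41.7 mm and 7.16 degrees, less where a joint would pass 70% of its speed; a pose out of reach is approached as far as the arm can. A call is refused whole if a number of a shift passes 1 or a number of a turn 1, either way. A call with a gripper value outside its range is refused whole. The fingers move at their own pace and stop on an object; FORCE is the grip in N (left out, the last holds). Time passes only in rows, so rows that do not move let the fingers close, or fill a call up. It gives the time, the measured TCP pose, the force and the opening at its end, in the units of the state.
- monitor.observe(): the state, without advancing time (a new reading comes with each control period).
- snapshot(name): name is "scene" or "top" or "wrist"; returns a dict with "pixels" (400x640x3 uint8, red, green, blue), "mtx" (3x3 intrinsics, pixels), "extrinsics" (4x4, takes a point from world to camera coordinates). Camera axes: x right, y up, looking along -z (the intrinsics and any distortion apply to the point x, -y, -z); pixel columns grow to the right and rows downward; lengths in m; the calibration is good to about 2 mm. A picture is of the moment at which its call begins. There is no depth.
- job.close_job(): hands the job in, once; it reports no verdict.
The state is a dict: "time": time; "q": joint angles; "joint_velocities": joint speeds; "effort": joint torques, N m; "position": TCP position; "orientation": TCP orientation; "contact_force": force on the tool from outside, world axes, zero at the start; "wrist_torque": the same for the moment, N m; "gripper_width": finger opening in m.
Only numpy, scipy, OpenCV 4.12 (cv2) and the standard library are available. Lean on these libraries where they do the work, as an engineer would, in place of code of your own. Each camera call takes 0.05 s, during which the arm holds its last target.

## Working session

There is one attempt and no reset: what is moved stays moved. The work goes in short steps, Python scripts to look and compute and a shell command to move; the robot and the scene stay as the last step left them, time stands still between calls to the robot, and variables do not carry over. Pictures are saved under pics/ and viewed, and the job is handed in when it is done.

```bash
mkdir -p pics; ls; python3 - <<'E'
from bench import monitor, snapshot
import cv2
print(monitor.observe())
for n in ["scene","top","wrist"]:
    s=snapshot(n); cv2.imwrite(f"pics/{n}0.png",s["pixels"][:,:,::-1]); print(n,s["mtx"],s["extrinsics"],[k for k in s])
E
```

```text
pics
{'time': 0.0, 'q': array([-1.20248673,  0.41801295, -0.01032824,  1.61414551,  0.00470902,
        1.11069412, -0.05304245]), 'joint_velocities': array([-7.19554299e-05,  8.24558471e-04,  5.77312502e-04,  1.04086931e-04,
        1.49494388e-03,  2.10620425e-03,  3.06844264e-05]), 'effort': array([-8.30273450e-06, -8.51248455e+01,  6.38597477e-01, -4.26005602e+01,
       -4.89413284e-02,  1.85567810e-02,  1.28801544e-04]), 'position': array([0.24887554, 0.5729119 , 0.2048129 ]), 'orientation': array([ 0.14344712,  0.69237139, -0.14431345,  0.69225603]), 'contact_force': array([ 0.27625411, -0.7671709 ,  0.44128451]), 'wrist_torque': array([ 0.01608186, -0.01202059, -0.01856844]), 'gripper_width': 0.09400361200453161}
scene [[487.17774326   0.         318.3200066 ]
 [  0.         487.17774326 204.86829461]
 [  0.           0.           1.        ]] [[ 0.41281116  0.9106419  -0.01784045 -0.24779338]
 [-0.7036654   0.33129909  0.62856656  0.3785427 ]
 [ 0.57830957 -0.24692559  0.77755115 -1.52754168]
 [ 0.          0.          0.          1.        ]] ['pixels', 'mtx', 'extrinsics']
top [[455.97121393   0.         325.53956121]
 [  0.         455.97121393 195.13412152]
 [  0.           0.           1.        ]] [[-0.00778072 -0.99992503  0.00945464  0.00805156]
 [ 0.99712001 -0.0070449   0.07551189 -0.58004645]
 [-0.07543962  0.01001494  0.99710008 -1.01958782]
 [ 0.          0.          0.          1.        ]] ['pixels', 'mtx', 'extrinsics']
wrist [[355.06813472   0.         315.45778462]
 [  0.         355.06813472 202.23491681]
 [  0.           0.           1.        ]] [[ 0.39800732  0.91738073 -0.00166773 -0.62458149]
 [-0.88066712  0.38156863 -0.28076824  0.02928285]
 [-0.25693502  0.11321653  0.95977415 -0.39250792]
 [ 0.          0.          0.          1.        ]] ['pixels', 'mtx', 'extrinsics']
```

View pics/scene0.png

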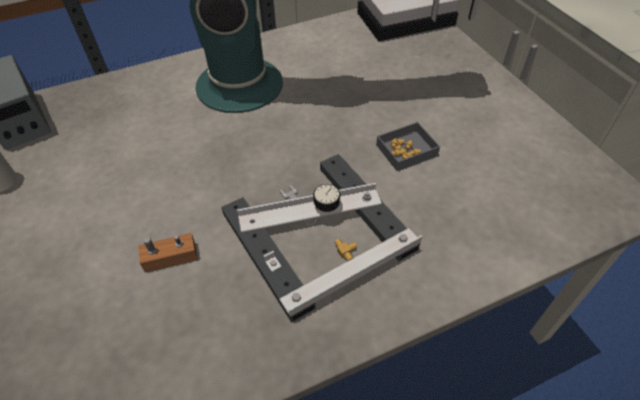

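View pics/top0.png

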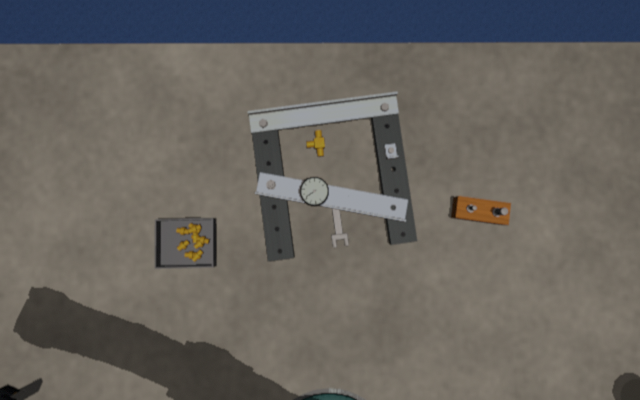

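View pics/wrist0.png

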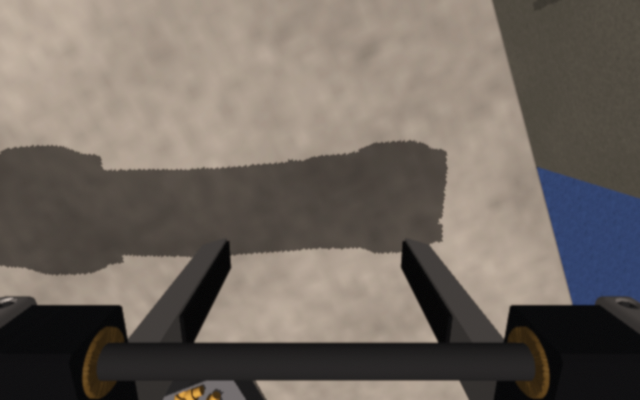

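The scene shows the bar with its free end towards the robot on the -y upright (top view: pivot near (271,184), free hole near (394,208)). The cleat is at (390,151), and the block is on the right with pins at (471,208) and (501,211). I'll zoom in next.

```bash
python3 - <<'E'
import cv2,numpy as np
a=cv2.imread("pics/top0.png"); b=cv2.imread("pics/scene0.png")
cv2.imwrite("pics/z1.png",cv2.resize(a[80:270,240:430],(760,760),interpolation=cv2.INTER_CUBIC)[:600])
cv2.imwrite("pics/z2.png",cv2.resize(a[185:235,440:520],(800,500),interpolation=cv2.INTER_CUBIC))
cv2.imwrite("pics/z3.png",cv2.resize(b[225:280,130:210],(800,550),interpolation=cv2.INTER_CUBIC))
E
```

```text
(no output)
```

View pics/z1.png

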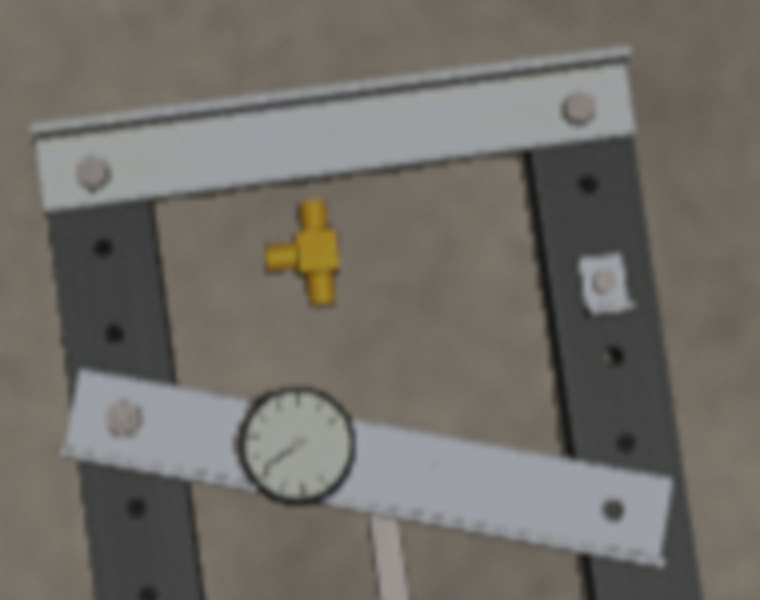

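View pics/z2.png

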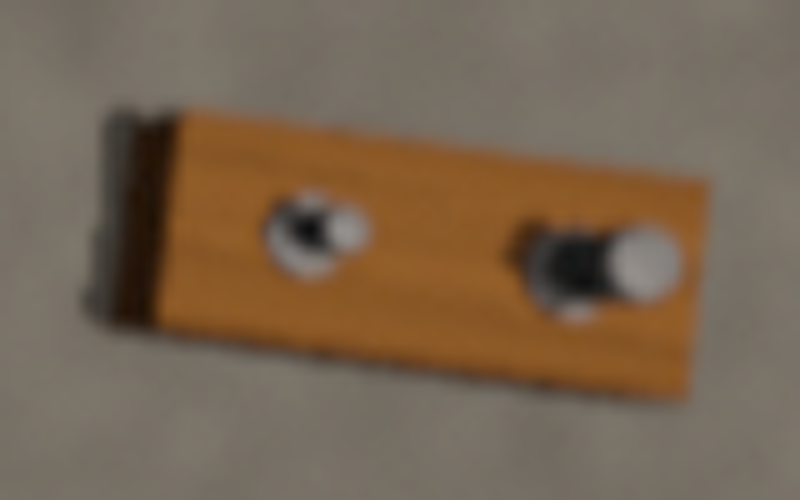

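View pics/z3.png

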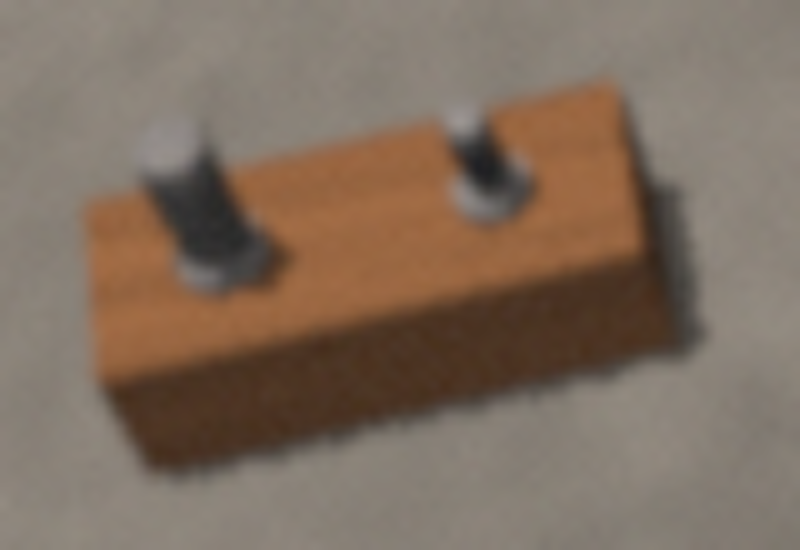

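```bash
cat > h.py <<'E'
import numpy as np, cv2
from bench import monitor, snapshot
from scipy.spatial.transform import Rotation as R
def ray(s,uv):
    K,E=np.array(s["mtx"]),np.array(s["extrinsics"]); d=np.linalg.solve(K,[uv[0],uv[1],1.]); d=d*[1,-1,-1]
    r=E[:3,:3]; return -r.T@E[:3,3], r.T@d
def plane(s,uv,z):
    c,d=ray(s,uv); return c+d*(z-c[2])/d[2]
def proj(s,p):
    K,E=np.array(s["mtx"]),np.array(s["extrinsics"]); c=E[:3,:3]@np.asarray(p)+E[:3,3]; v=K@(c*[1,-1,-1]); return v[:2]/v[2]
def unz(p,f,o): return (np.array(p)+.5)/f-.5+np.array(o)
E
python3 - <<'E'
from h import *
t=snapshot("top"); s=snapshot("scene")
P={}
for n,p,z in [("pivot",(124,418),.054),("barhole",(613,510),.035),("uphole",(614,356),.03),("tieL",(93,173),.0),("barfreecornerTop far",(672,478),.035),("barnearcorner",(660,565),.06),("cleat near edge",(606,311),.03),("up hole2",(627,442),.03),("Lhole",(136,508),.03),("Lhole2",(103,247),.03)]:
    P[n]=plane(t,unz(p,4,(240,80)),z); print(n,P[n].round(4))
for n,p,z in [("thin",(347,228),.078),("thick",(646,264),.085),("thickcollar",(572,276),.045),("thincollar",(308,235),.045)]:
    P[n]=plane(t,unz(p,10,(440,185)),z); print(n,P[n].round(4))
for n,p,z in [("thickS",(172,142),.085)]:
    print(n,plane(s,unz(p,10,(130,225)),z).round(4))
d=P["Lhole2"]-P["Lhole"]; print("frame ang",np.arctan2(d[1],d[0]))
d=P["uphole"]-P["up hole2"]; print("frame ang2",np.arctan2(d[1],d[0]))
d=P["barhole"]-P["pivot"]; print("bar ang",np.arctan2(d[0],-d[1]),np.hypot(*d[:2]))
d=P["uphole"]-P["pivot"]; print("home ang",np.arctan2(d[0],-d[1]),np.hypot(*d[:2]))
d=P["thin"]-P["thick"]; print("block",np.arctan2(d[0],-d[1]),np.hypot(*d[:2]))
E
```

```text
pivot [0.603  0.1255 0.054 ]
barhole [ 0.5509 -0.1477  0.035 ]
uphole [ 0.639  -0.1507  0.03  ]
tieL [0.7536 0.1499 0.    ]
barfreecornerTop far [ 0.5688 -0.1814  0.035 ]
barnearcorner [ 0.5193 -0.169   0.06  ]
cleat near edge [ 0.6649 -0.1466  0.03  ]
up hole2 [ 0.5898 -0.1572  0.03  ]
Lhole [0.5543 0.1213 0.03  ]
Lhole2 [0.7036 0.1403 0.03  ]
thin [ 0.5471 -0.3172  0.078 ]
thick [ 0.5385 -0.379   0.085 ]
thickcollar [ 0.5375 -0.3784  0.045 ]
thincollar [ 0.5471 -0.3195  0.045 ]
thickS [ 0.5397 -0.3792  0.085 ]
frame ang 0.12619508036496008
frame ang2 0.13043351480987175
bar ang -0.18826922733293752 0.2781149351391133
home ang 0.12964274285330457 0.27856256707814697
block 3.0043998626212334 0.06238794805084215
```

```bash
cat > st.py <<'E'
from h import *
import sys
def st(yaw=None,target=None):
    o=monitor.observe(); r=R.from_quat(o["orientation"]); M=r.as_matrix()
    print("t",round(o["time"],2),"pos",o["position"].round(4),"F",o["contact_force"].round(1),"w",round(o["gripper_width"],4),"q1,7",o["q"].round(2)[[0,4,5,6]])
    print("toolx",M[:,0].round(3),"tooly",M[:,1].round(3),"yaw(of -y)",round(np.arctan2(M[0,1],-M[1,1]),3))
    if target is not None:
        d=np.array(target)-o["position"]
        # desired: x down, y along (±)(sin yaw,-cos yaw,0)
        T=None
        for sg in (1,-1):
            X=np.array([0,0,-1.]); Y=sg*np.array([np.sin(yaw),-np.cos(yaw),0]); D=R.from_matrix(np.c_[X,Y,np.cross(X,Y)])
            rv=(r.inv()*D).as_rotvec()
            if T is None or np.linalg.norm(rv)<np.linalg.norm(T[0]): T=(rv,)
        print("units shift(tool)",(M.T@d/.04).round(3),"world mm",(d*1000).round(1),"turn units",(np.degrees(T[0])/6).round(3))
if __name__=="__main__":
    a=[float(v) for v in sys.argv[1:]]
    st(a[0],a[1:4]) if len(a)==4 else st()
E
python3 st.py -0.188 0.49 -0.125 0.2
```

```text
t 0.25 pos [0.249  0.5731 0.2051] F [-0.4  0.1  0.3] w 0.0938 q1,7 [-1.2   0.    1.11 -0.05]
toolx [-0.    -0.001 -1.   ] tooly [ 0.398  0.917 -0.001] yaw(of -y) 2.732
units shift(tool) [  0.138 -13.606  12.48 ] world mm [ 241.  -698.1   -5.1] turn units [-2.118 -0.     0.006]
```

```bash
python3 -m handwheel '{"dr":[[-0.3,0,0],[-0.3,0,0],[-0.3,0,0],[-0.3,0,0],[-0.3,0,0],[-0.3,0,0],[-0.3,0,0],[0,0,0]],"translation":[[0,-0.72,0.66],[0,-0.72,0.66],[0,-0.72,0.66],[0,-0.72,0.66],[0,-0.72,0.66],[0,-0.72,0.66],[0,-0.72,0.66],[0,-0.72,0.66]],"fingers":[0,0,0,0,0,0,0,0]}' 20; python3 st.py -0.188 0.49 -0.125 0.2
```

```text
time: 0.92
position: [0.382, 0.2867, 0.203]
orientation: [0.059, 0.706, -0.058, 0.704]
contact_force: [1.6, 0.4, 1.0]
gripper_width: 0.0443
t 0.92 pos [0.382  0.2867 0.203 ] F [1.6 0.4 1. ] w 0.0443 q1,7 [-0.8  -0.02  1.02  0.72]
toolx [-0.003  0.001 -1.   ] tooly [0.165 0.986 0.   ] yaw(of -y) 2.976
units shift(tool) [ 0.059 -9.707  4.363] world mm [ 108.  -411.7   -3. ] turn units [ 0.212 -0.029 -0.002]
```

```bash
python3 -m handwheel '{"dr":[[0.1,0,0],[0.1,0,0],[0,0,0],[0,0,0],[0,0,0],[0,0,0],[0,0,0],[0,0,0]],"translation":[[0,-0.92,0.4],[0,-0.92,0.4],[0,-0.92,0.4],[0,-0.92,0.4],[0,-0.92,0.4],[0,-0.92,0.4],[0,-0.92,0.4],[0,-0.92,0.4]],"fingers":[0,0,0,0,0,0,0,0]}' 20; python3 st.py -0.188 0.49 -0.125 0.2
```

```text
time: 1.58
position: [0.4555, -0.0384, 0.2038]
orientation: [0.068, 0.704, -0.065, 0.704]
contact_force: [0.8, 0.5, 0.1]
gripper_width: 0.0007
t 1.58 pos [ 0.4555 -0.0384  0.2038] F [0.8 0.5 0.1] w 0.0007 q1,7 [-0.36 -0.06  1.01  1.46]
toolx [ 0.001  0.004 -1.   ] tooly [0.186 0.982 0.004] yaw(of -y) 2.954
units shift(tool) [ 0.088 -1.967  1.251] world mm [ 34.5 -86.6  -3.8] turn units [ 0.004  0.005 -0.038]
```

```bash
python3 -m handwheel '{"dr":[[0,0,0],[0,0,0],[0,0,0],[0,0,0],[0,0,0],[0,0,0],[0,0,0],[0,0,0]],"translation":[[0,-0.8,0.38],[0,-0.8,0.38],[0,-0.7,0.35],[0,0,0],[0,0,0],[0,0,0],[0,0,0],[0,0,0]],"fingers":[0,0,0,0,0,0,0,0]}' 20; python3 st.py -0.188 0.495 -0.125 0.06
```

```text
time: 2.25
position: [0.4817, -0.1497, 0.2041]
orientation: [0.07, 0.703, -0.068, 0.705]
contact_force: [0.4, 0.1, -0.9]
gripper_width: 0.0004
t 2.25 pos [ 0.4817 -0.1497  0.2041] F [ 0.4  0.1 -0.9] w 0.0004 q1,7 [-0.19 -0.12  1.03  1.74]
toolx [ 0.003  0.002 -1.   ] tooly [0.195 0.981 0.002] yaw(of -y) 2.946
units shift(tool) [3.604 0.662 0.196] world mm [  13.3   24.7 -144.1] turn units [-0.077  0.025 -0.022]
```

```bash
python3 -m handwheel '{"dr":[[0,0,0],[0,0,0],[0,0,0],[0,0,0],[0,0,0],[0,0,0],[0,0,0],[0,0,0]],"translation":[[0.6,0.3,0.05],[0.7,0.3,0.05],[0.7,0.05,0],[0.7,0,0],[0.6,0,0],[0.3,0,0],[0,0,0],[0,0,0]],"fingers":[0,0,0,0,0,0,0,0]}' 20; python3 st.py -0.188 0.495 -0.13 0.040; python3 - <<'E'
from h import *
cv2.imwrite("pics/w1.png",snapshot("wrist")["pixels"][:,:,::-1])
E
```

```text
time: 2.92
position: [0.4935, -0.1142, 0.0566]
orientation: [0.067, 0.701, -0.063, 0.707]
contact_force: [-0.3, 0.7, -0.3]
gripper_width: 0.0004
t 2.92 pos [ 0.4935 -0.1142  0.0566] F [-0.3  0.7 -0.3] w 0.0004 q1,7 [-0.16 -0.27  0.71  1.8 ]
toolx [ 0.008  0.005 -1.   ] tooly [0.182 0.983 0.007] yaw(of -y) 2.958
units shift(tool) [ 0.413 -0.385  0.107] world mm [  1.5 -15.8 -16.6] turn units [ 0.045  0.07  -0.065]
```

View pics/w1.png

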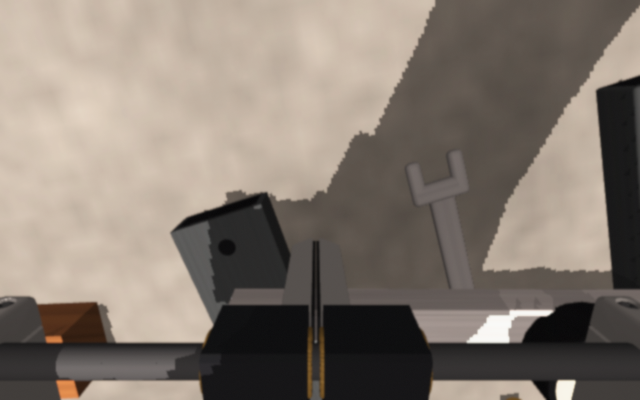

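```bash
python3 -m handwheel '{"dr":[[0,0.05,-0.05],[0,0,0],[0,0,0],[0,0,0],[0,0,0],[0,0,0],[0,0,0],[0,0,0]],"translation":[[0.4,-0.3,0.1],[0,0,0.05],[0,0,0.05],[0,0,0.05],[0,0,0.05],[0,0,0.05],[0,0,0.05],[0,0,0.05]],"fingers":[0,0,0,0,0,0,0,0]}' 20; python3 st.py -0.188 0.519 -0.13 0.040
```

```text
time: 3.63
position: [0.5145, -0.1269, 0.0482]
orientation: [0.065, 0.7, -0.062, 0.709]
contact_force: [0.1, 0.2, 0.6]
gripper_width: 0.0006
t 3.63 pos [ 0.5145 -0.1269  0.0482] F [0.1 0.2 0.6] w 0.0006 q1,7 [-0.13 -0.29  0.71  1.83]
toolx [ 0.013  0.002 -1.   ] tooly [0.179 0.984 0.004] yaw(of -y) 2.961
units shift(tool) [ 0.207 -0.056  0.123] world mm [ 4.5 -3.1 -8.2] turn units [ 0.075  0.115 -0.043]
```

```bash
python3 -m handwheel '{"dr":[[0,0.1,0],[0,0,0],[0,0,0],[0,0,0],[0,0,0],[0,0,0],[0,0,0],[0,0,0]],"translation":[[0.1,-0.05,0],[0.1,0,0],[0,0,0.03],[0,0,0.03],[0,0,0.03],[0,0,0.03],[0,0,0.03],[0,0,0.03]],"fingers":[0,0,0,0,0,0,0,0]}' 20; python3 st.py -0.188 0.519 -0.13 0.040
```

```text
time: 4.3
position: [0.5207, -0.1302, 0.0389]
orientation: [0.065, 0.705, -0.062, 0.703]
contact_force: [-3.9, 0.9, 1.9]
gripper_width: 0.0005
t 4.3 pos [ 0.5207 -0.1302  0.0389] F [-3.9  0.9  1.9] w 0.0005 q1,7 [-0.12 -0.3   0.72  1.84]
toolx [-0.002  0.005 -1.   ] tooly [0.179 0.984 0.005] yaw(of -y) 2.961
units shift(tool) [-0.027 -0.001 -0.042] world mm [-1.7  0.2  1.1] turn units [ 0.073 -0.024 -0.045]
```

```bash
python3 -m handwheel '{"dr":[[-0.05,0,0],[-0.05,0,0],[-0.07,0,0],[-0.07,0,0],[-0.07,0,0],[-0.07,0,0],[-0.07,0,0],[-0.07,0,0]],"translation":[[0,0,0.04],[0,0,0.05],[0,0,0.06],[0,0,0.06],[0,0,0.06],[0,0,0.06],[0,0,0.06],[0,0,0.06]],"fingers":[0,0,0,0,0,0,0,0]}' 20; python3 st.py -0.1 0.545 -0.135 0.040
```

```text
time: 4.97
position: [0.5398, -0.1342, 0.0389]
orientation: [0.044, 0.707, -0.041, 0.705]
contact_force: [-2.8, -0.6, 0.6]
gripper_width: 0.0004
t 4.97 pos [ 0.5398 -0.1342  0.0389] F [-2.8 -0.6  0.6] w 0.0004 q1,7 [-0.1  -0.29  0.74  1.89]
toolx [-0.002  0.004 -1.   ] tooly [0.121 0.993 0.004] yaw(of -y) 3.021
units shift(tool) [-0.029 -0.005  0.132] world mm [ 5.2 -0.8  1.1] turn units [-0.201 -0.025 -0.038]
```

```bash
python3 -m handwheel '{"dr":[[-0.1,0,0],[-0.1,0,0],[-0.1,0,0],[-0.1,0,0],[-0.1,0,0],[-0.1,0,0],[-0.1,0,0],[-0.1,0,0]],"translation":[[0,-0.01,0.07],[0,-0.01,0.07],[0,-0.01,0.07],[0,-0.01,0.07],[0,-0.01,0.07],[0,-0.01,0.07],[0,-0.01,0.07],[0,-0.01,0.07]],"fingers":[0,0,0,0,0,0,0,0]}' 20; python3 st.py 0.13 0.6025 -0.14 0.040
```

```text
time: 5.63
position: [0.5644, -0.1391, 0.0388]
orientation: [0.012, 0.708, -0.008, 0.706]
contact_force: [-2.9, -0.5, 2.0]
gripper_width: 0.0007
t 5.63 pos [ 0.5644 -0.1391  0.0388] F [-2.9 -0.5  2. ] w 0.0007 q1,7 [-0.08 -0.28  0.76  1.96]
toolx [-0.002  0.005 -1.   ] tooly [0.028 1.    0.005] yaw(of -y) 3.114
units shift(tool) [-0.031  0.004  0.953] world mm [38.1 -0.9  1.2] turn units [-1.505 -0.019 -0.048]
```

```bash
python3 -m handwheel '{"dr":[[-0.12,0,0],[-0.12,0,0],[-0.12,0,0],[-0.12,0,0],[-0.1,0,0],[-0.1,0,0],[-0.1,0,0],[-0.1,0,0]],"translation":[[0,0,0.07],[0,0,0.07],[0,0,0.07],[0,0,0.06],[0,0,0.06],[0,0,0.05],[0,0,0.05],[0,0,0.04]],"fingers":[0,0,0,0,0,0,0,0]}' 20; python3 st.py 0.13 0.6025 -0.14 0.040; python3 - <<'E'
from h import *
cv2.imwrite("pics/t2.png",cv2.resize(snapshot("top")["pixels"][80:270,240:430,::-1],(760,760),interpolation=cv2.INTER_CUBIC)[:600])
E
```

```text
time: 6.3
position: [0.5856, -0.1399, 0.0386]
orientation: [-0.025, 0.707, 0.028, 0.706]
contact_force: [-1.7, -1.1, 0.7]
gripper_width: 0.0003
t 6.3 pos [ 0.5856 -0.1399  0.0386] F [-1.7 -1.1  0.7] w 0.0003 q1,7 [-0.06 -0.26  0.78  2.04]
toolx [-0.002  0.004 -1.   ] tooly [-0.074  0.997  0.004] yaw(of -y) -3.068
units shift(tool) [-0.035 -0.034  0.422] world mm [16.9 -0.1  1.4] turn units [-0.535 -0.014 -0.037]
```

View pics/t2.png

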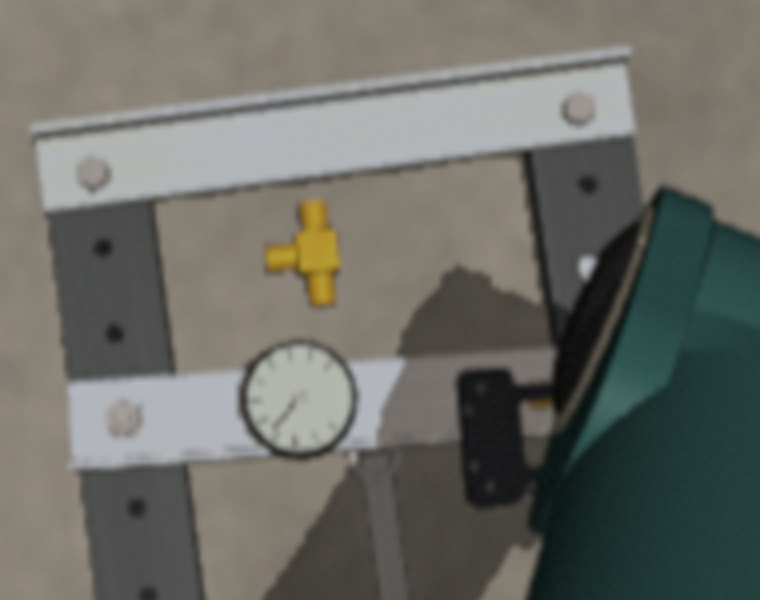

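The bar has turned to near level. The hand hides the free end, and the gauge at (299,398) is clear of it. About 16 mm of travel remains, so I'll go slowly now.

```bash
python3 -m handwheel '{"dr":[[-0.07,0,0],[-0.07,0,0],[-0.07,0,0],[-0.07,0,0],[-0.07,0,0],[-0.07,0,0],[-0.05,0,0],[0,0,0]],"translation":[[0,0,0.04],[0,0,0.04],[0,0,0.04],[0,0,0.04],[0,0,0.03],[0,0,0.03],[0,0,0.03],[0,0,0.03]],"fingers":[0,0,0,0,0,0,0,0]}' 20; python3 st.py 0.13 0.6025 -0.14 0.040
```

```text
time: 7.02
position: [0.5979, -0.1386, 0.0386]
orientation: [-0.044, 0.706, 0.047, 0.705]
contact_force: [-2.1, -2.3, 0.3]
gripper_width: 0.0005
t 7.02 pos [ 0.5979 -0.1386  0.0386] F [-2.1 -2.3  0.3] w 0.0005 q1,7 [-0.05 -0.25  0.8   2.08]
toolx [-0.002  0.004 -1.   ] tooly [-0.129  0.992  0.004] yaw(of -y) -3.012
units shift(tool) [-0.034 -0.05   0.108] world mm [ 4.6 -1.4  1.4] turn units [-0.004 -0.011 -0.038]
```

```bash
python3 -m handwheel '{"dr":[[0,0,0],[0,0,0],[0,0,0],[0,0,0],[0,0,0],[0,0,0],[0,0,0],[0,0,0]],"translation":[[0,0,0.02],[0,0,0.015],[0,0,0.015],[0,0,0.015],[0,0,0.015],[0,0,0.015],[0,0,0.015],[0,0,0.015]],"fingers":[0,0,0,0,0,0,0,0]}' 20; python3 st.py 0.13 0.6025 -0.14 0.040
```

```text
time: 7.68
position: [0.6011, -0.1383, 0.0386]
orientation: [-0.044, 0.708, 0.047, 0.704]
contact_force: [-6.3, -1.4, 4.8]
gripper_width: 0.0006
t 7.68 pos [ 0.6011 -0.1383  0.0386] F [-6.3 -1.4  4.8] w 0.0006 q1,7 [-0.05 -0.25  0.81  2.08]
toolx [-0.006  0.004 -1.   ] tooly [-0.128  0.992  0.005] yaw(of -y) -3.013
units shift(tool) [-0.035 -0.048  0.03 ] world mm [ 1.4 -1.7  1.4] turn units [-0.014 -0.054 -0.048]
```

```bash
python3 -m handwheel '{"dr":[[0,0,0],[0,0,0],[0,0,0],[0,0,0],[0,0,0],[0,0,0],[0,0,0],[0,0,0]],"translation":[[0,0,0.015],[0,0,0.015],[0,0,0.015],[0,0,0.015],[0,0,0.015],[0,0,0.015],[0,0,0.015],[0,0,0.015]],"fingers":[0,0,0,0,0,0,0,0]}' 20; python3 st.py 0.13 0.6025 -0.14 0.040
```

```text
time: 8.35
position: [0.601, -0.1382, 0.0387]
orientation: [-0.042, 0.711, 0.047, 0.7]
contact_force: [-6.2, -1.7, 4.3]
gripper_width: 0.0008
t 8.35 pos [ 0.601  -0.1382  0.0387] F [-6.2 -1.7  4.3] w 0.0008 q1,7 [-0.05 -0.25  0.82  2.07]
toolx [-0.016  0.006 -1.   ] tooly [-0.126  0.992  0.008] yaw(of -y) -3.015
units shift(tool) [-0.033 -0.048  0.032] world mm [ 1.5 -1.8  1.3] turn units [-0.031 -0.145 -0.074]
```

```bash
python3 -m handwheel '{"dr":[[0,-0.05,0],[0,-0.05,0],[0,-0.03,0],[0,-0.03,0],[0,-0.01,0],[0,-0.01,0],[0,-0.01,0],[0,-0.01,0]],"translation":[[0,0,0.02],[0,0,0.02],[0,0,0.022],[0,0,0.022],[0,0,0.025],[0,0,0.025],[0,0,0.025],[0,0,0.025]],"fingers":[0,0,0,0,0,0,0,0]}' 20; python3 st.py 0.13 0.6025 -0.14 0.040
```

```text
time: 9.02
position: [0.6011, -0.1382, 0.0384]
orientation: [-0.04, 0.709, 0.048, 0.703]
contact_force: [-9.7, -1.4, 6.7]
gripper_width: 0.0001
t 9.02 pos [ 0.6011 -0.1382  0.0384] F [-9.7 -1.4  6.7] w 0.0001 q1,7 [-0.04 -0.25  0.81  2.08]
toolx [-0.009  0.011 -1.   ] tooly [-0.124  0.992  0.012] yaw(of -y) -3.017
units shift(tool) [-0.04 -0.05  0.03] world mm [ 1.4 -1.8  1.6] turn units [-0.054 -0.072 -0.112]
```

```bash
python3 -m handwheel '{"dr":[[0,0,0],[0,0,0],[0,0,0],[0,0,0],[0,0,0],[0,0,0],[0,0,0],[0,0,0]],"translation":[[0,0,-0.2],[0,0,-0.4],[-0.3,0,-0.3],[-0.8,-0.2,0],[-0.8,-0.5,0],[-0.6,-0.7,0],[-0.6,-0.7,0],[0,-0.9,0]],"fingers":[0,0,0,40,40,40,40,40]}' 20; python3 st.py -0.14 0.5385 -0.3785 0.15
```

```text
time: 9.68
position: [0.5801, -0.2565, 0.1657]
orientation: [-0.043, 0.708, 0.054, 0.703]
contact_force: [0.8, -0.3, 0.0]
gripper_width: 0.0302
t 9.68 pos [ 0.5801 -0.2565  0.1657] F [ 0.8 -0.3  0. ] w 0.0302 q1,7 [ 0.11 -0.21  1.07  2.25]
toolx [-0.008  0.016 -1.   ] tooly [-0.137  0.99   0.017] yaw(of -y) -3.004
units shift(tool) [ 0.353 -2.885 -1.446] world mm [ -41.6 -122.   -15.7] turn units [ 2.651 -0.079 -0.152]
```

```bash
python3 -m handwheel '{"dr":[[0,0,-0.05],[0,0,-0.05],[0,0,-0.05],[0,0,0],[0,0,0],[0,0,0],[0,0,0],[0,0,0]],"translation":[[0,-0.6,-0.3],[0,-0.7,-0.35],[0,-0.7,-0.35],[0,-0.6,-0.3],[0,-0.2,-0.1],[0,0,0],[0,0,0],[0,0,0]],"fingers":[40,40,40,40,40,40,40,40]}' 20; python3 st.py 0.13 0.5385 -0.3785 0.12;  python3 - <<'E'
from h import *
a=snapshot("top");
cv2.imwrite("pics/t3.png",cv2.resize(a["pixels"][80:270,240:430,::-1],(760,760),interpolation=cv2.INTER_CUBIC)[:600])
cv2.imwrite("pics/w3.png",snapshot("wrist")["pixels"][:,:,::-1])
cv2.imwrite("pics/s3.png",snapshot("scene")["pixels"][:,:,::-1])
E
```

```text
time: 10.35
position: [0.5384, -0.3856, 0.1681]
orientation: [-0.049, 0.705, 0.046, 0.706]
contact_force: [0.2, -0.0, -0.1]
gripper_width: 0.0398
t 10.35 pos [ 0.5384 -0.3856  0.1681] F [ 0.2 -0.  -0.1] w 0.0398 q1,7 [ 0.3  -0.22  1.08  2.45]
toolx [ 0.003 -0.004 -1.   ] tooly [-0.133  0.991 -0.004] yaw(of -y) -3.008
units shift(tool) [1.202 0.18  0.023] world mm [  0.1   7.1 -48.1] turn units [0.037 0.019 0.039]
```

View pics/t3.png

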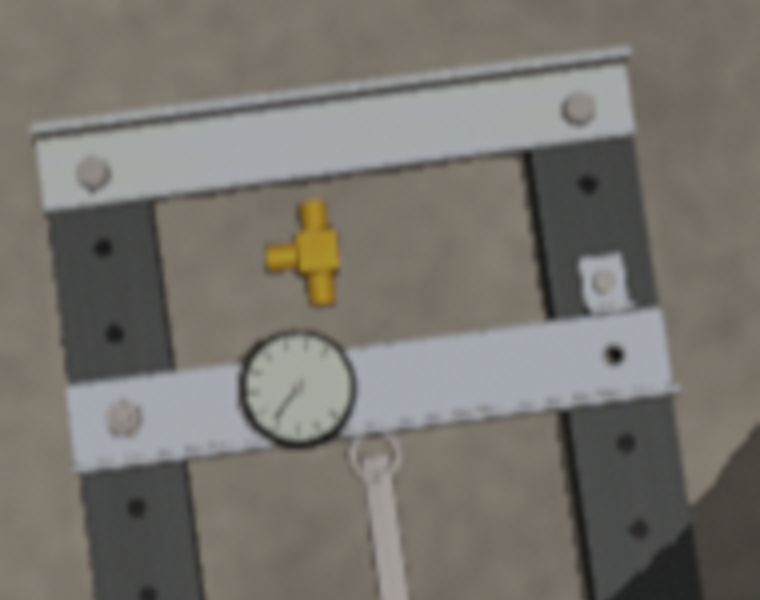

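View pics/w3.png

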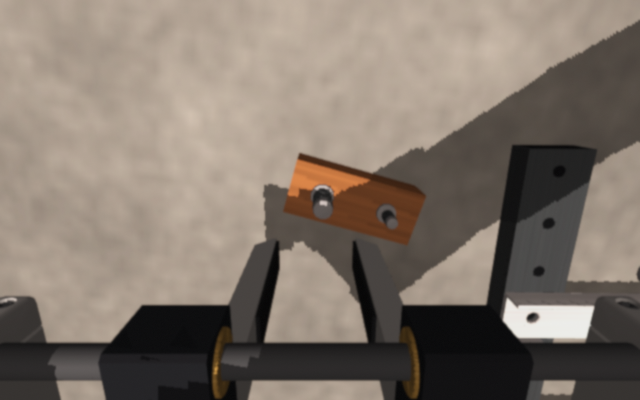

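View pics/s3.png

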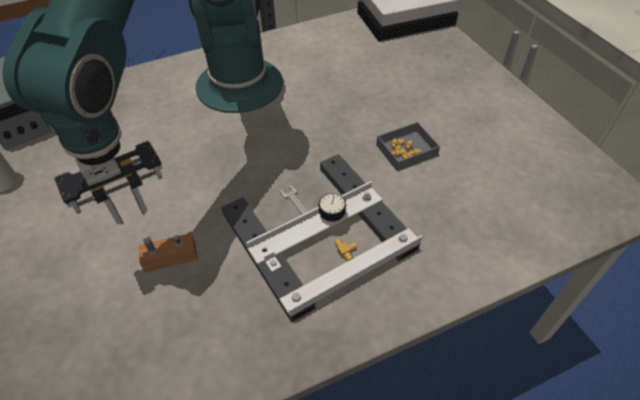

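```bash
python3 -m handwheel '{"dr":[[0,0,0],[0,0,0],[0,0,0],[0,0,0],[0,0,0],[0,0,0],[0,0,0],[0,0,0]],"translation":[[0.3,0.09,0.01],[0.5,0.09,0.01],[0.4,0,0],[0,0,0],[0,0,0],[0,0,0],[0,0,0],[0,0,0]],"fingers":[40,40,40,40,40,40,40,40]}' 20; python3 st.py 0.13 0.5385 -0.3785 0.051;  python3 - <<'E'
from h import *
w=snapshot("wrist")
cv2.imwrite("pics/w4.png",w["pixels"][:,:,::-1])
a=snapshot("top")
print("hole top", plane(a,unz((614,354),4,(240,80)),.035))
for p in [(.5385,-.3785,.085),(.547,-.3172,.078)]: print(proj(w,p))
E
```

```text
time: 11.17
position: [0.5419, -0.372, 0.1174]
orientation: [-0.051, 0.704, 0.049, 0.707]
contact_force: [0.8, -0.8, 0.1]
gripper_width: 0.04
t 11.17 pos [ 0.5419 -0.372   0.1174] F [ 0.8 -0.8  0.1] w 0.04 q1,7 [ 0.29 -0.25  0.98  2.46]
toolx [ 0.005 -0.003 -1.   ] tooly [-0.141  0.99  -0.003] yaw(of -y) -3.0
units shift(tool) [ 1.661 -0.144 -0.114] world mm [ -3.4  -6.5 -66.4] turn units [0.113 0.039 0.033]
hole top [ 0.63946273 -0.14993085  0.035     ]
[305.53408718 226.42065282]
[395.49012266 247.03349339]
```

View pics/w4.png

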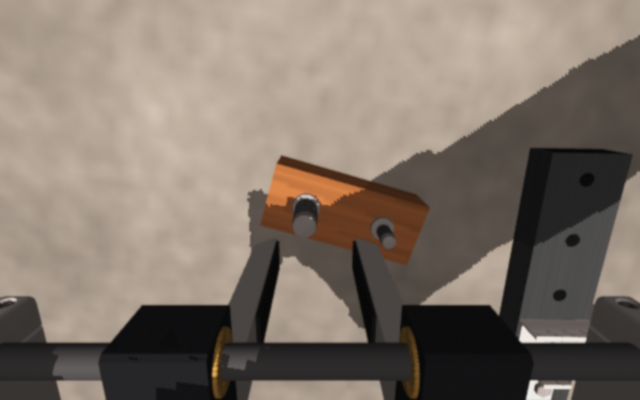

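```bash
python3 -m handwheel '{"dr":[[0,0,0],[0,0,0],[0,0,0],[0,0,0],[0,0,0],[0,0,0],[0,0,0],[0,0,0]],"translation":[[0.1,-0.08,-0.06],[0.1,-0.06,-0.05],[0.3,0,0],[0.3,0,0],[0.3,0,0],[0.2,0,0],[0,0,0],[0,0,0]],"fingers":[40,40,40,40,40,40,40,40]}' 20; python3 st.py 0.13 0.5385 -0.3785 0.051
```

```text
time: 11.93
position: [0.5374, -0.3795, 0.0591]
orientation: [-0.051, 0.704, 0.049, 0.707]
contact_force: [-0.5, -0.5, -0.6]
gripper_width: 0.0401
t 11.93 pos [ 0.5374 -0.3795  0.0591] F [-0.5 -0.5 -0.6] w 0.0401 q1,7 [ 0.32 -0.28  0.88  2.49]
toolx [ 0.004 -0.003 -1.   ] tooly [-0.14   0.99  -0.003] yaw(of -y) -3.001
units shift(tool) [0.201 0.022 0.03 ] world mm [ 1.1  1.  -8.1] turn units [0.102 0.033 0.03 ]
```

```bash
python3 -m handwheel '{"dr":[[0,0.03,0.03],[0,0,0],[0,0,0],[0,0,0],[0,0,0],[0,0,0],[0,0,0],[0,0,0]],"translation":[[0.1,0.02,0.03],[0.1,0,0],[0,0,0],[0,0,0],[0,0,0],[0,0,0],[0,0,0],[0,0,0]],"fingers":[40,40,40,10,10,10,10,10]}' 25; python3 st.py 0.13 0.5385 -0.3785 0.051
```

```text
time: 12.6
position: [0.5395, -0.3788, 0.0516]
orientation: [-0.05, 0.705, 0.05, 0.706]
contact_force: [0.3, -0.8, -0.7]
gripper_width: 0.0154
t 12.6 pos [ 0.5395 -0.3788  0.0516] F [ 0.3 -0.8 -0.7] w 0.0154 q1,7 [ 0.32 -0.28  0.87  2.49]
toolx [ 0.002 -0.001 -1.   ] tooly [-0.141  0.99  -0.001] yaw(of -y) -3.0
units shift(tool) [ 0.014  0.01  -0.025] world mm [-1.   0.3 -0.6] turn units [0.107 0.015 0.01 ]
```

```bash
python3 -m handwheel '{"dr":[[0,0,0],[0,0,0],[0,0,0],[0,0,0],[0,0,0],[0,0,0],[0,0,0],[0,0,0]],"translation":[[0,0,0],[-0.2,0,0],[-0.3,0,0],[-0.5,0,0],[-0.5,0,0],[-0.5,0,0],[-0.3,0,0],[0,0,0]],"fingers":[10,10,10,10,10,10,10,10]}' 30; python3 st.py 0.13 0.6395 -0.15 0.14
```

```text
time: 13.27
position: [0.539, -0.3789, 0.1526]
orientation: [-0.05, 0.705, 0.049, 0.706]
contact_force: [0.7, -1.4, -0.4]
gripper_width: 0.0156
t 13.27 pos [ 0.539  -0.3789  0.1526] F [ 0.7 -1.4 -0.4] w 0.0156 q1,7 [ 0.29 -0.23  1.05  2.45]
toolx [ 0.002 -0.001 -1.   ] tooly [-0.14   0.99  -0.002] yaw(of -y) -3.001
units shift(tool) [0.314 5.316 3.289] world mm [100.5 228.9 -12.6] turn units [0.099 0.02  0.016]
```

```bash
python3 -m handwheel '{"dr":[[0,0,0],[0,0,0],[0,0,0],[0,0,0],[0,0,0],[0,0,0],[0,0,0],[0,0,0]],"translation":[[0,0.4,0.25],[0,0.7,0.45],[0,0.8,0.5],[0,0.8,0.5],[0,0.8,0.5],[0,0.7,0.45],[0,0.5,0.3],[0,0.2,0.1]],"fingers":[10,10,10,10,10,10,10,10]}' 30; python3 st.py 0.13 0.6395 -0.15 0.12
```

```text
time: 13.93
position: [0.633, -0.1621, 0.1505]
orientation: [-0.048, 0.706, 0.046, 0.706]
contact_force: [-1.0, -0.4, -0.1]
gripper_width: 0.0157
t 13.93 pos [ 0.633  -0.1621  0.1505] F [-1.  -0.4 -0.1] w 0.0157 q1,7 [-0.05 -0.2   1.04  2.07]
toolx [ 0.    -0.002 -1.   ] tooly [-0.132  0.991 -0.002] yaw(of -y) -3.009
units shift(tool) [0.761 0.279 0.202] world mm [  6.5  12.1 -30.5] turn units [ 0.024 -0.002  0.02 ]
```

```bash
python3 -m handwheel '{"dr":[[0,0,0],[0,0,0],[0,0,0],[0,0,0],[0,0,0],[0,0,0],[0,0,0],[0,0,0]],"translation":[[0,0.1,0.1],[0.2,0.1,0.1],[0.3,0,0],[0.2,0,0],[0,0,0],[0,0,0],[0,0,0],[0,0,0]],"fingers":[10,10,10,10,10,10,10,10]}' 30; python3 st.py 0.13 0.6395 -0.15 0.095; python3 - <<'E'
from h import *
for n in ["wrist","scene","top"]:
    w=snapshot(n); im=w["pixels"][:,:,::-1]; 
    cv2.imwrite(f"pics/{n}5.png",im)
    print(n,proj(w,(.6395,-.15,.035)))
    if n=="scene": cv2.imwrite("pics/s5z.png",cv2.resize(im[190:290,200:330],(780,600),interpolation=cv2.INTER_CUBIC))
E
```

```text
time: 14.6
position: [0.6372, -0.1569, 0.1166]
orientation: [-0.046, 0.707, 0.044, 0.704]
contact_force: [0.9, -0.4, -0.5]
gripper_width: 0.0156
t 14.6 pos [ 0.6372 -0.1569  0.1166] F [ 0.9 -0.4 -0.5] w 0.0156 q1,7 [-0.05 -0.22  0.99  2.06]
toolx [-0.005 -0.003 -1.   ] tooly [-0.128  0.992 -0.002] yaw(of -y) -3.013
units shift(tool) [0.538 0.164 0.081] world mm [  2.3   6.9 -21.6] turn units [-0.017 -0.049  0.024]
wrist [323.68465485 214.11653393]
scene [264.40040363 249.04175783]
top [393.15512022 168.10849712]
```

View pics/wrist5.png

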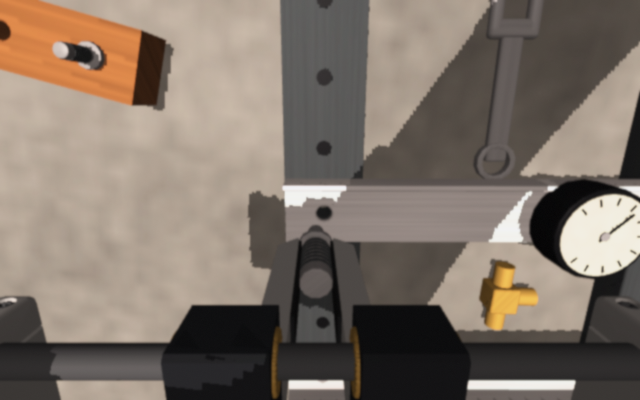

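View pics/s5z.png

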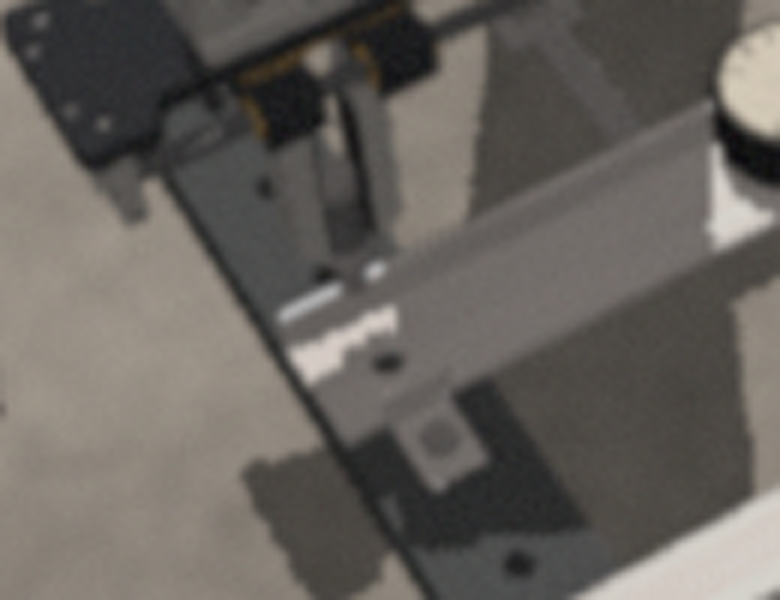

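View pics/top5.png

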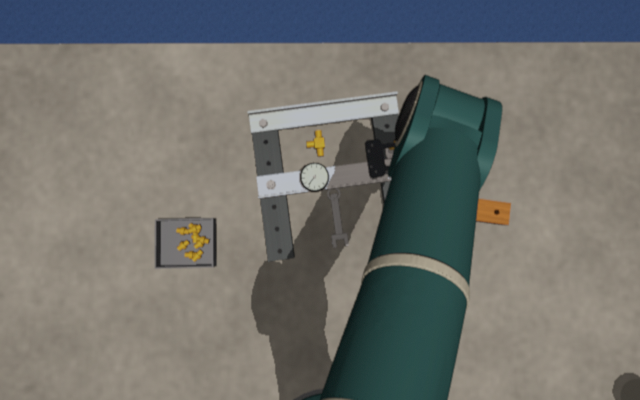

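```bash
python3 - <<'E'
from h import *
def blob(g,uv,r=7):
    u,v=np.round(uv).astype(int); p=g[v-r:v+r+1,u-r:u+r+1].astype(float)
    bg=np.median(p); w=np.clip(bg-25-p,0,None)
    n,l,s,c=cv2.connectedComponentsWithStats((w>0).astype(np.uint8)); 
    k=l[r-3:r+4,r-3:r+4]; k=k[k>0]; k=np.bincount(k).argmax(); m=(l==k)*w
    yy,xx=np.mgrid[:2*r+1,:2*r+1]; print(s[k]); return np.array([(m*xx).sum(),(m*yy).sum()])/m.sum()+[u-r,v-r]
S={}
for n in ["wrist","scene"]:
    w=snapshot(n); g=cv2.cvtColor(w["pixels"],cv2.COLOR_RGB2GRAY); S[n]=(w,g)
    r=10 if n=="wrist" else 4
    uv=blob(g,proj(w,(.6395,-.15,.035)),r); print(n,uv,plane(w,uv,.035).round(4), plane(w,uv,.030).round(4))
    # other upright hole in wrist for reference
w,g=S["wrist"]; im=w["pixels"][190:310,270:370,::-1]; cv2.imwrite("pics/w5z.png",cv2.resize(im,(500,600),interpolation=cv2.INTER_CUBIC))
o=monitor.observe(); M=R.from_quat(o["orientation"]).as_matrix()
for d,l in [(-.0366,"tip"),(-.0116,"collar under"),(.0334,"top")]:
    print(l, proj(w,o["position"]-M[:,0]*d))
E
```

```text
[  3   3  15  13 171]
wrist [322.98222556 211.85404932] [ 0.6382 -0.1502  0.035 ] [ 0.6398 -0.1499  0.03  ]
[ 2  4  5  3 14]
scene [264.13461538 250.1       ] [ 0.6419 -0.1515  0.035 ] [ 0.6386 -0.1508  0.03  ]
tip [315.43020233 230.83029276]
collar under [315.40099637 246.23854057]
top [315.32673921 285.41453839]
```

View pics/w5z.png

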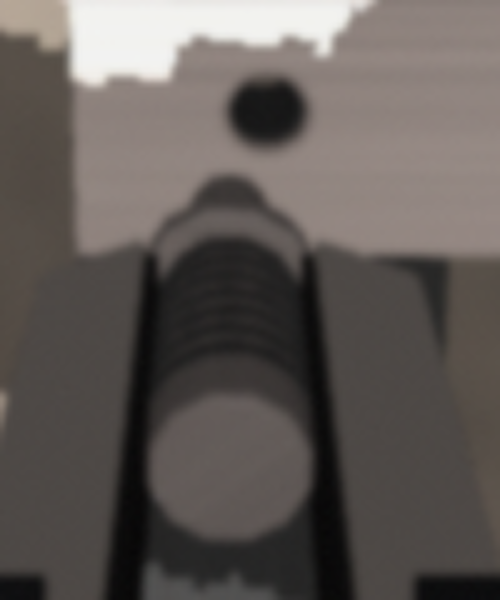

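```bash
python3 -m handwheel '{"dr":[[0,-0.05,0.02],[0,0,0],[0,0,0],[0,0,0],[0,0,0],[0,0,0],[0,0,0],[0,0,0]],"translation":[[0,0.1,0.06],[0.1,0.07,0.03],[0.2,0,0],[0.2,0,0],[0.1,0,0],[0,0,0],[0,0,0],[0,0,0]],"fingers":[10,10,10,10,10,10,10,10]}' 30; python3 st.py 0.13 0.640 -0.1502 0.076
```

```text
time: 15.52
position: [0.6406, -0.1471, 0.0896]
orientation: [-0.046, 0.705, 0.046, 0.706]
contact_force: [0.7, -0.5, 0.1]
gripper_width: 0.0154
t 15.52 pos [ 0.6406 -0.1471  0.0896] F [ 0.7 -0.5  0.1] w 0.0154 q1,7 [-0.05 -0.23  0.94  2.06]
toolx [ 0.001  0.001 -1.   ] tooly [-0.13   0.991  0.   ] yaw(of -y) -3.011
units shift(tool) [ 0.34  -0.075 -0.024] world mm [ -0.6  -3.1 -13.6] turn units [ 0.005  0.007 -0.005]
```

```bash
python3 -m handwheel '{"dr":[[0,0,0],[0,0,0],[0,0,0],[0,0,0],[0,0,0],[0,0,0],[0,0,0],[0,0,0]],"translation":[[0,-0.03,-0.01],[0,-0.03,-0.01],[0.1,0,0],[0.1,0,0],[0,0,0],[0,0,0],[0,0,0],[0,0,0]],"fingers":[10,10,10,10,10,10,10,10]}' 30; python3 st.py 0.13 0.640 -0.1502 0.076;python3 - <<'E'
from h import *
w=snapshot("wrist");im=w["pixels"][170:290,265:365,::-1]; cv2.imwrite("pics/w6z.png",cv2.resize(im,(500,600),interpolation=cv2.INTER_CUBIC))
w=snapshot("scene");im=w["pixels"][220:270,235:295,::-1]; cv2.imwrite("pics/s6z.png",cv2.resize(im,(720,600),interpolation=cv2.INTER_CUBIC))
E
```

```text
time: 16.18
position: [0.6404, -0.1504, 0.0814]
orientation: [-0.046, 0.705, 0.046, 0.706]
contact_force: [0.3, -0.2, -0.1]
gripper_width: 0.0154
t 16.18 pos [ 0.6404 -0.1504  0.0814] F [ 0.3 -0.2 -0.1] w 0.0154 q1,7 [-0.05 -0.24  0.92  2.07]
toolx [ 0.002  0.    -1.   ] tooly [-0.13   0.992  0.   ] yaw(of -y) -3.012
units shift(tool) [ 0.136  0.006 -0.008] world mm [-0.4  0.2 -5.4] turn units [-0.     0.017 -0.001]
```

View pics/w6z.png

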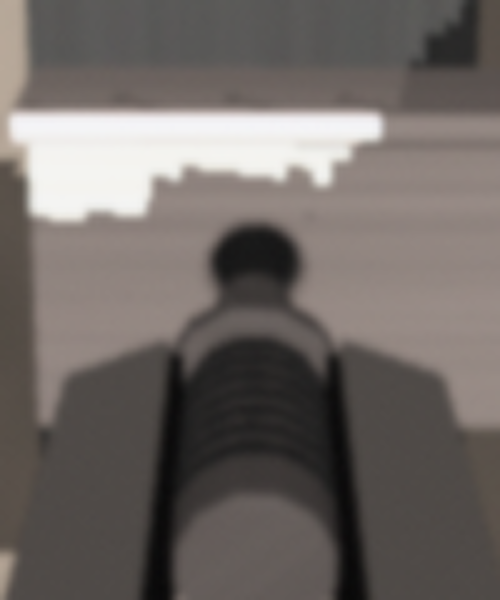

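View pics/s6z.png

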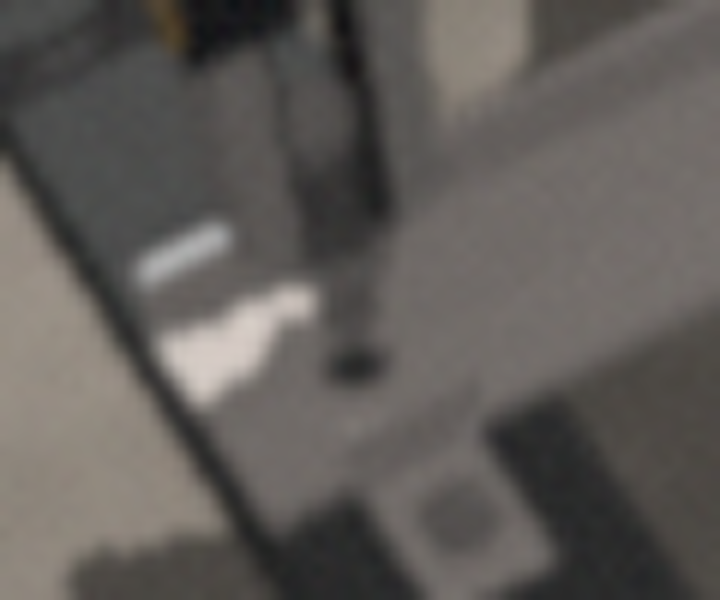

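```bash
python3 -m handwheel '{"dr":[[0,0,0],[0,0,0],[0,0,0],[0,0,0],[0,0,0],[0,0,0],[0,0,0],[0,0,0]],"translation":[[0.04,0,0],[0.04,0,0],[0.03,0,0],[0.03,0,0],[0.03,0,0],[0.03,0,0],[0.02,0,0],[0.02,0,0]],"fingers":[10,10,10,10,10,10,10,10]}' 30; python3 st.py 0.13 0.640 -0.1502 0.0466
```

```text
time: 16.95
position: [0.6405, -0.1503, 0.0711]
orientation: [-0.046, 0.705, 0.046, 0.706]
contact_force: [0.1, -0.4, -0.0]
gripper_width: 0.0155
t 16.95 pos [ 0.6405 -0.1503  0.0711] F [ 0.1 -0.4 -0. ] w 0.0155 q1,7 [-0.04 -0.24  0.9   2.07]
toolx [ 0.002  0.    -1.   ] tooly [-0.13   0.992 -0.   ] yaw(of -y) -3.011
units shift(tool) [ 0.613  0.004 -0.014] world mm [ -0.5   0.1 -24.5] turn units [0.002 0.021 0.   ]
```

```bash
python3 -m handwheel '{"dr":[[0,0,0],[0,0,0],[0,0,0],[0,0,0],[0,0,0],[0,0,0],[0,0,0],[0,0,0]],"translation":[[0.02,0,0],[0.02,0,0],[0.02,0,0],[0.02,0,0],[0.02,0,0],[0.02,0,0],[0.02,0,0],[0.02,0,0]],"fingers":[10,10,10,10,10,10,10,10]}' 30; python3 st.py 0.13 0.640 -0.1502 0.0466
```

```text
time: 17.62
position: [0.6406, -0.1504, 0.0641]
orientation: [-0.046, 0.705, 0.046, 0.706]
contact_force: [-1.3, -0.4, -0.6]
gripper_width: 0.0155
t 17.62 pos [ 0.6406 -0.1504  0.0641] F [-1.3 -0.4 -0.6] w 0.0155 q1,7 [-0.04 -0.25  0.89  2.07]
toolx [ 0.002  0.    -1.   ] tooly [-0.13   0.992 -0.   ] yaw(of -y) -3.012
units shift(tool) [ 0.438  0.006 -0.016] world mm [ -0.6   0.2 -17.5] turn units [0.001 0.023 0.001]
```

```bash
python3 -m handwheel '{"dr":[[0,0,0],[0,0,0],[0,0,0],[0,0,0],[0,0,0],[0,0,0],[0,0,0],[0,0,0]],"translation":[[0.02,0,-0.005],[0.02,0,-0.005],[0.02,0,0],[0.02,0,0],[0.02,0,0],[0.02,0,0],[0.02,0,0],[0.02,0,0]],"fingers":[10,10,10,10,10,10,10,10]}' 30; python3 st.py 0.13 0.640 -0.1502 0.0466
```

```text
time: 18.28
position: [0.6402, -0.1504, 0.057]
orientation: [-0.046, 0.705, 0.046, 0.706]
contact_force: [0.3, 0.6, -1.0]
gripper_width: 0.0153
t 18.28 pos [ 0.6402 -0.1504  0.057 ] F [ 0.3  0.6 -1. ] w 0.0153 q1,7 [-0.04 -0.25  0.88  2.08]
toolx [ 0.002  0.    -1.   ] tooly [-0.13   0.992 -0.   ] yaw(of -y) -3.012
units shift(tool) [ 0.26   0.006 -0.005] world mm [ -0.2   0.2 -10.4] turn units [0.001 0.023 0.001]
```

```bash
python3 -m handwheel '{"dr":[[0,0,0],[0,0,0],[0,0,0],[0,0,0],[0,0,0],[0,0,0],[0,0,0],[0,0,0]],"translation":[[0.02,0,0],[0.02,0,0],[0.02,0,0],[0.02,0,0],[0.02,0,0],[0.02,0,0],[0.02,0,0],[0.02,0,0]],"fingers":[10,10,10,10,10,10,10,10]}' 30; python3 st.py 0.13 0.640 -0.1502 0.0466
```

```text
time: 18.95
position: [0.6402, -0.1504, 0.0499]
orientation: [-0.046, 0.705, 0.046, 0.706]
contact_force: [0.1, -0.5, -0.5]
gripper_width: 0.0156
t 18.95 pos [ 0.6402 -0.1504  0.0499] F [ 0.1 -0.5 -0.5] w 0.0156 q1,7 [-0.04 -0.25  0.87  2.08]
toolx [ 0.002  0.    -1.   ] tooly [-0.13   0.992 -0.   ] yaw(of -y) -3.012
units shift(tool) [ 0.082  0.005 -0.005] world mm [-0.2  0.2 -3.3] turn units [0.001 0.023 0.001]
```

```bash
python3 -m handwheel '{"dr":[[0,0,0],[0,0,0],[0,0,0],[0,0,0],[0,0,0],[0,0,0],[0,0,0],[0,0,0]],"translation":[[0.012,0,0],[0.012,0,0],[0.012,0,0],[0.012,0,0],[0.012,0,0],[0.012,0,0],[0.01,0,0],[0.01,0,0]],"fingers":[10,10,10,10,10,10,10,10]}' 30; python3 st.py 0.13 0.640 -0.1502 0.0466
```

```text
time: 19.62
position: [0.6403, -0.1505, 0.0462]
orientation: [-0.046, 0.705, 0.046, 0.707]
contact_force: [-5.0, 0.9, 10.4]
gripper_width: 0.0154
t 19.62 pos [ 0.6403 -0.1505  0.0462] F [-5.   0.9 10.4] w 0.0154 q1,7 [-0.04 -0.25  0.86  2.08]
toolx [ 0.003  0.    -1.   ] tooly [-0.13   0.992 -0.   ] yaw(of -y) -3.012
units shift(tool) [-0.009  0.007 -0.008] world mm [-0.3  0.3  0.4] turn units [0.    0.025 0.   ]
```

```bash
python3 -m handwheel '{"dr":[[0,0,0],[0,0,0],[0,0,0],[0,0,0],[0,0,0],[0,0,0],[0,0,0],[0,0,0]],"translation":[[0,0,0],[0,0,0],[0,0,0],[0,0,0],[0,0,0],[0,0,0],[0,0,0],[0,0,0]],"fingers":[10,10,20,30,36,36,36,36]}' 30; python3 st.py 0.13 0.640 -0.1502 0.0466
```

```text
time: 20.28
position: [0.6405, -0.1505, 0.0464]
orientation: [-0.046, 0.705, 0.046, 0.707]
contact_force: [-1.6, -0.4, 0.2]
gripper_width: 0.0362
t 20.28 pos [ 0.6405 -0.1505  0.0464] F [-1.6 -0.4  0.2] w 0.0362 q1,7 [-0.04 -0.25  0.86  2.08]
toolx [ 0.003  0.    -1.   ] tooly [-0.13   0.992 -0.   ] yaw(of -y) -3.011
units shift(tool) [-0.005  0.008 -0.013] world mm [-0.5  0.3  0.2] turn units [0.001 0.029 0.001]
```

```bash
python3 -m handwheel '{"dr":[[0,0,0],[0,0,0],[0,0,0],[0,0,0],[0,0,0],[0,0,0],[0,0,0],[0,0,0]],"translation":[[-0.1,0,0],[-0.3,0,0],[-0.6,0,0],[-0.8,0,0],[-0.8,0,0],[-0.8,0,-0.2],[0,0,-0.8],[0,0,-0.8]],"fingers":[36,36,36,36,36,36,36,36]}' 30; python3 -m handwheel '{"dr":[[0,0,0],[0,0,0],[0,0,0],[0,0,0],[0,0,0],[0,0,0],[0,0,0],[0,0,0]],"translation":[[0,-0.5,-0.8],[0,-0.8,-0.5],[0,-0.9,0],[0,-0.9,0],[0,-0.9,0],[0,-0.8,0],[0,0,0],[0,0,0]],"fingers":[36,36,36,36,36,36,36,36]}' 30;python3 - <<'E'
from h import *
w=snapshot("top");im=w["pixels"][80:270,240:430,::-1]; cv2.imwrite("pics/t7.png",cv2.resize(im,(760,760),interpolation=cv2.INTER_CUBIC)[:600])
g=w["pixels"]; cv2.imwrite("pics/tf.png",g[:,:,::-1])
w=snapshot("scene");im=w["pixels"][210:280,225:305,::-1]; cv2.imwrite("pics/s7z.png",cv2.resize(im,(685,600),interpolation=cv2.INTER_CUBIC))
E
```

```text
time: 20.95
position: [0.5701, -0.1589, 0.1929]
orientation: [-0.047, 0.704, 0.047, 0.707]
contact_force: [0.1, -1.1, -0.8]
gripper_width: 0.036
time: 21.62
position: [0.5375, -0.3651, 0.2054]
orientation: [-0.048, 0.7, 0.046, 0.711]
contact_force: [0.4, 1.1, 0.5]
gripper_width: 0.036
```

View pics/t7.png

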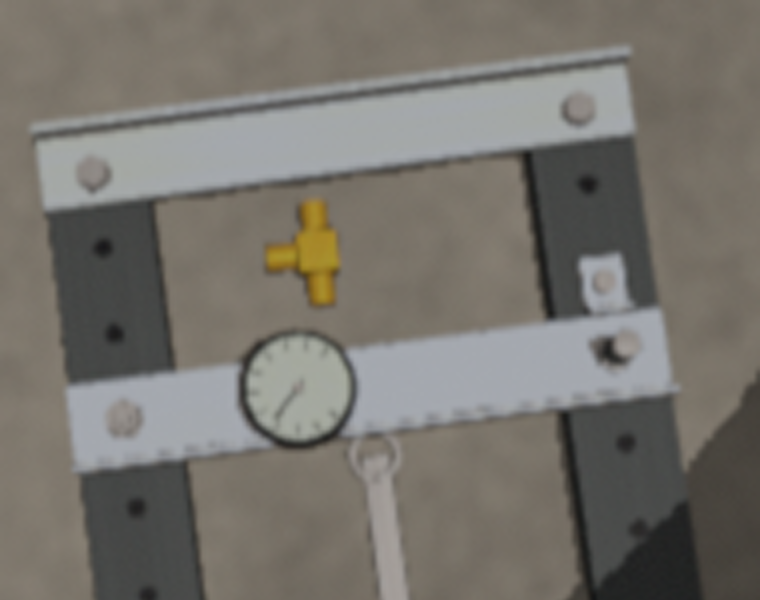

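View pics/s7z.png

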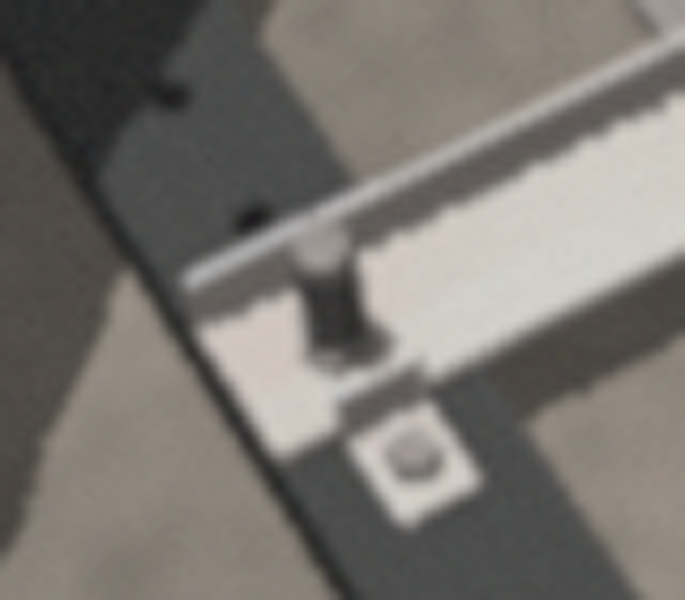

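View pics/tf.png

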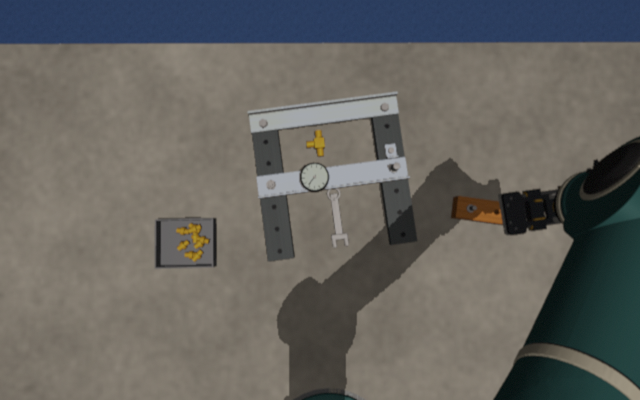

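```bash
python3 - <<'E'
from h import *
w=snapshot("top"); print(plane(w,unz((626,344),4,(240,80)),.08), "scene",plane(snapshot("scene"),unz((322,243),8.57,(225,210)),.08)); o=monitor.observe(); print(o["contact_force"],o["joint_velocities"].max(),o["time"])
E
```

```text
[ 0.63883126 -0.14935216  0.08      ] scene [ 0.64046389 -0.15062639  0.08      ]
[0.50988813 0.0311949  0.33244208] 0.003907498786122933 21.8167
```

Both views put the pin top at the hole's position at z = 80 mm, so the pin is seated and upright. I'm handing the job in.

```bash
python3 -c "
from bench import job
print(job.close_job())"
```

```text
the job is handed in; nothing more can be done
None
```

The gauge bar is up against the cleat, and the thicker pin is seated through it and the upright. I let go of the pin, moved the arm clear and handed the job in at about 21.8 s; no verdict was reported.

- **Bar:** I pushed its free end round with the shut fingers until it stopped moving at about 10 N against the cleat (about 12 N in all, counting the vertical part). It showed no movement after I backed off.
- **Pin:** It went in with almost no resistance. The force rose only when the collar met the bar, to about 10 N down and 5 N sideways.
- **Last checks:** The top and scene cameras put the pin top within 1–2 mm of the hole, taking it to be at the 80 mm height of a fully seated pin. The gauge was never touched, and the tee, spanner and thin pin look unmoved.
- **Limits of the checks:** Forces were read only at the end of each move, so a brief peak in between would not show. The cameras differed by 1–3 mm on the hole position, which is about the calibration limit. I aimed at roughly their average, corrected for how the pin sat in the grip.

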